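Rock a flat-stone grinder into low gear and bring its stone to the pointer

ROBOT

A 6-joint arm with a two-finger parallel gripper is mounted at the origin on the work surface. World frame = base frame: x ahead of the robot, y to its left, z up, the work surface at z = 0. Lengths are in m, angles in degrees, forces in N, time in s.
With the tool pointing down it reaches from about 0.25 to 0.725 m from the base axis. Payload 9.7 kg.
Tool frame: the origin (TCP) lies midway between the tips of the shut fingers; the grasp point (between the pads) lies 19 mm behind it; z points along the fingers, y is the line along which they close (so a half turn about z gives the same grasp; the last joint's range is limited). The gripper opens to 85 mm and grips with 20 to 120 N. Pads are 22 mm wide; open, the fingers measure 114 mm over their backs; the gripper's body (76 mm by 85 mm) begins 54 mm behind the grasp point. The pads swing forward as they close: fully open they stand 13 mm farther back than shut.
Start: joints at [75.974, 4.979, 10.078, 95.1, 0, 90], TCP at [0.133, 0.534, 0.231] pointing down, gripper open.
Joint ranges: [-179.16, 179.16], [-48.56, 103.87], [-65.8, 70.77], [-126.05, 130.52], [-82.76, 87.17], [-180, 180]. Speed limits (degrees/s): [127.2, 127.2, 147.25, 180, 180, 180].

INTERFACE

Orientations are given as [roll, pitch, yaw] about the fixed x, y, z axes, in that order (R = Rz(yaw) Ry(pitch) Rx(roll)).
In Python, from workcell import * gives the robot as it stands.
- The arm moves only by the tool servo_tool, never from a script. Its argument "moves" is a list of rows, each a list of 4 numbers: the shift along the world's x, y, z in parts of the range, where 1.0 means 0.75 m, then the turn about the world's z in shares of 2 rad (1.0 is 2 rad). A call has 1 to 20 rows; each row is the pose to reach, as a shift and turn from the pose commanded when the call began; what a row does not reach only later rows make up. A row lasts 1/12 s, in which the tool goes at most 41.7 mm and 7.16 degrees, less where a joint would pass 70% of its speed; a pose out of reach is approached as far as the arm can. A call with a gripper value outside its range is refused whole. "claw" is the closure, from 0 (fully open) to 1 (shut), set as the call begins (left out, the last holds). The fingers move at their own pace and stop on an object; "force" is the grip in N (left out, the last holds). Time passes only in rows, so rows that repeat a pose let the fingers close. It gives the time, the measured TCP pose, the force, the opening and the grip force at its end, in the units of the state.
- get_obs(): the state, without advancing time (a new reading comes with each control period).
- camera(name): name is "scene" or "top" or "wrist"; returns the picture (384x512x3 uint8, red, green, blue); there is no depth.
- get_calibration(name): a dict with "fx", "fy", "cx", "cy" (pixels), "rvec" (rotation vector, rad) and "tvec" (3), from world to camera coordinates, as OpenCV has them; the wrist camera has in their place "tool_from_camera" (4x4, takes a point from camera to tool coordinates, whose origin is the TCP and whose axes are the flange's). Camera axes: x right, y down, z forward; pixel columns grow to the right and rows downward; lengths in m; the calibration is good to about 2 mm. A picture is of the moment at which its call begins: read the wrist's pose just before it. get_calibration takes no time and is no camera call.
- job_done(): hands the job in; it is judged then, once.
The state is a dict: "time": time; "q": joint angles; "qd": joint speeds; "joint_efforts": joint torques, N m; "ee_pos": TCP position; "tcp_rot": TCP orientation; "wrist_force": force on the tool from outside, world axes, zero at the start; "torque": the same for the moment, N m; "opening": finger opening in m; "grasp_force": force on a finger pad.
Only numpy, scipy, OpenCV 4.12 (cv2) and the standard library are available. Lean on these libraries where they do the work, as an engineer would, in place of code of your own. Each camera call takes 0.05 s, during which the arm holds its last target. There are 200 camera calls.

TASK

Put the sharpening grinder in low gear: grip the red gear-change knob, press it down only lightly and rock it to and fro until you feel its teeth drop into mesh, then ease it fully home without forcing the teeth and without dragging the stone round on half-caught teeth. Once it is home, turn the knob, anticlockwise seen from above, so that the stone comes round with it and its white mark stands under the white pointer, and let go. Leave the other goods on the stall where they are.

Things in the scene. Friction and masses are not known exactly. Their poses are not given: they have to be found in the camera images.
- grinder: Bench grinder, fixed to the table, green housing 270 x 260 mm and 92 mm high, with a flat stone on top that turns about the vertical axis through this origin. Origin: centre of its underside, on the table; z up. The white pointer stands on its +x side.
- stone: Grey round stone, radius 95 mm, top face 136 mm above the table, with one white radial stripe along its own +x axis. Origin on the turning axis at table height; its yaw relative to the grinder is 0 when the stripe is under the pointer, and starts at -0.45 to -0.9 rad, so it must turn anticlockwise seen from above (+z). It turns stiffly (0.18 N m).
- knob: Gear-change knob on the spindle over the stone. Black round skirt, radius 37 mm, 38 mm high; on it a red bar grip 60 mm long (knob's x), 18 mm wide (y), 36 mm high, white dash on the +x end. Origin: centre of the skirt's underside, 158 mm above the table fully up, 142 mm fully home (16 mm slide). Starts 0 to 2 mm below fully up; stays where left (3 N moves it down, 7 N up). Turns freely, 0.03 N m.
- grip (a point): Point on the knob's axis in the middle of the pads' place on the red bar, 60 mm above the knob's origin (22 mm above the top of the skirt). Grip across the bar (along the knob's y) from above. Stands 202 mm above the table when the knob is home.
- dog (a point): Centre of the ring of four dog teeth hidden in the knob's skirt, on the axis. The dogs ride on a spring in the knob: 3 N at first touch, 1.2 N more per mm, solid after 3 mm. Pressed solid on unmeshed teeth the knob cannot go home. First touch comes when the knob is 3.5 to 10 mm below fully up, different each time. Over 25 N on teeth not yet home harms them.
- hub (a point): Centre of the stone's steel hub, on the axis at the stone's top. In it, hidden by the skirt, a gear with eight teeth, 45 degrees apart, takes the dogs with about 5 degrees to spare each way. The gear has 0.16 rad of stiff play (0.11 N m) either way in the stone, so its angle cannot be seen. Once meshed, turning the knob takes up the play (0.32 rad at most), then carries the stone.
- mark (a point): Point on the stone's white stripe, 85 mm from the axis, on the stone's top. It may shift a little (under 15 mm) before the knob is home, no more.
- pointer (a point): Point beneath the tip of the white fixed pointer, 85 mm from the axis, 7 mm above the stone, on the grinder's +x side.
- whetstone: Loose bystander: grey sharpening stone 50 x 180 x 30 mm lying flat, origin under its centre. Leave alone.
- chopper: Loose bystander: chopping knife with a 200 x 45 mm dark blade along +x and a wooden handle, 24 mm high; origin near where they meet. Leave alone.
- ferrule: Loose bystander: steel ring 38 mm across, 30 mm high, origin under its centre. Leave alone.
- oil_can: Loose bystander: can with a blue band, 60 mm across, 130 mm high, origin under its centre. Leave alone.
- spike: Loose bystander: dark pointed steel tip standing up, 32 mm across, 120 mm high, origin under its centre. Leave alone.
- carton: Loose bystander: small red carton 90 x 60 x 35 mm, origin under its centre. Leave alone.
- mug: Loose bystander: blue mug, 80 mm across, 90 mm high, origin under its centre. Leave alone.

How it is judged (in metres and radians):
On the way, in this order (a step that is already met when the one before it is completed fails the run):
1. the knob is fully home, its teeth in mesh (z of knob in the frame of grinder below 0.1435 m), for 0.2 s.
2. the stone's white mark stands under the pointer, the knob still home (z of knob in the frame of grinder below 0.1435 m and horizontal distance between mark and pointer below 0.01 m), for 0.2 s.
At the end, for the whole second after the job is handed in: The knob is home (within 1.5 mm of its lower stop), the stone's mark is within 10 mm of the point under the pointer and the stone is at rest, and every loose bystander is within 30 mm of where it began (all of step 2 and angular speed of stone below 0.05 rad/s and distance of each of whetstone, chopper, ferrule, oil_can, spike, carton, mug from where it was at the start of the episode below 0.03 m); the robot touches nothing.
It fails at once if the teeth are forced: more than 25 N between the knob's teeth and the stone's gear while the knob is not yet home (contact force between knob and stone above 25 N and z of knob in the frame of grinder above 0.1435 m).
It fails at once if the stone is dragged round (its mark more than 15 mm from where it began) while the knob is more than 4 mm short of home (distance of mark from where it was at the start of the episode above 0.015 m and z of knob in the frame of grinder above 0.146 m).
It fails at once if a loose bystander is moved by more than 30 mm (distance of any of whetstone, chopper, ferrule, oil_can, spike, carton, mug from where it was at the start of the episode above 0.03 m).
It also fails if it takes over 67 s, if anything falls off the work surface, if the arm or the gripper's body presses on something with over 40 N, if the wrist force passes 120 N, or if a joint passes its speed limit or range.

## Working session

There is one attempt and no reset: what is moved stays moved. The work goes in short steps, Python scripts to look and compute and a tool call to move; the robot and the scene stay as the last step left them, time stands still between calls to the robot, and variables do not carry over. Pictures are saved under pics/ and viewed, at most 10 in all, crops included, and the job is handed in when it is done.

Besides the shell and the picture viewer there is one more tool, called after "Emit:" as a command line: name --pt "numbers of a row" for each row, then --argument value for the rest. servo_tool: Moves the arm, as the interface text tells. Its arguments: {"type":"object","properties":{"moves":{"type":"array","items":{"type":"array","items":{"type":"number"}}},"claw":{"type":"number"},"force":{"type":"number"}},"required":["moves"]}

```bash
mkdir -p pics; ls; python3 - <<'E'
from workcell import *
import cv2
for n in ("top","scene"):
    cv2.imwrite(f"pics/{n}0.png",camera(n)[:,:,::-1]); print(n,get_calibration(n))
o=get_obs(); print(o)
E
```

```text
pics
top {'fx': 428.87635002326664, 'fy': 428.87635002326664, 'cx': 250.56886633842558, 'cy': 181.81129680976503, 'rvec': array([ 2.14063151, -2.08369353,  0.2261306 ]), 'tvec': array([0.01368165, 0.56722121, 1.68147691])}
scene {'fx': 404.2728463908431, 'fy': 404.2728463908431, 'cx': 248.93618311161373, 'cy': 188.79939638227677, 'rvec': array([ 2.06780893,  1.14933983, -0.51463789]), 'tvec': array([-0.31832417, -0.17668699,  1.67501528])}
{'time': 0.1, 'q': array([7.59720534e+01, 5.00872301e+00, 1.00392157e+01, 9.50997787e+01,
       3.54399354e-04, 9.00018890e+01]), 'qd': array([ 0.01337879, -0.04392463,  0.00176748,  0.02918302, -0.01850083,
        0.05362458]), 'joint_efforts': array([ 7.18339415e-04, -5.21561730e+01,  4.65652335e+01,  1.59237650e-02,
        1.90369448e-06, -6.94830817e-06]), 'ee_pos': array([0.1332659 , 0.53339914, 0.23064852]), 'tcp_rot': array([-1.79930714e+02, -3.52114744e-04,  1.65970164e+02]), 'wrist_force': array([-0.15844092, -0.40180023, -0.18993138]), 'torque': array([ 0.01766157,  0.04727861, -0.03627786]), 'grasp_force': 0.0, 'opening': 0.08550601776657686}
```

View pics/top0.png

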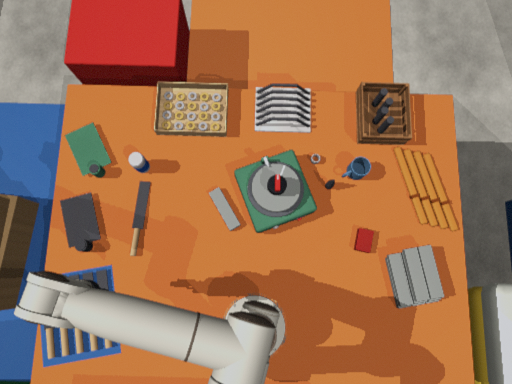

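View pics/scene0.png

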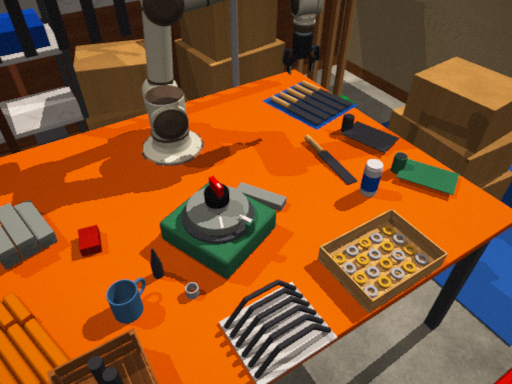

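The top view shows the grinder near pixel (275,190), its knob near (278,184) and its pointer towards (267,162). I'll enlarge both views.

```bash
python3 - <<'E'
import cv2,numpy as np
t=cv2.imread("pics/top0.png")[140:240,225:325]; s=cv2.imread("pics/scene0.png")[165:275,155:285]
t=cv2.resize(t,(400,400),interpolation=cv2.INTER_CUBIC); s=cv2.resize(s,(400,338),interpolation=cv2.INTER_CUBIC)
s=cv2.copyMakeBorder(s,0,62,0,0,0); cv2.imwrite("pics/z0.png",np.hstack([t,s]))
E
cat > h.py <<'E'
from workcell import *
import cv2,numpy as np
from scipy.spatial.transform import Rotation as Rn
np.set_printoptions(precision=4,suppress=True)
def fixed(n):
    c=get_calibration(n);K=np.array([[c['fx'],0,c['cx']],[0,c['fy'],c['cy']],[0,0,1]])
    return K,cv2.Rodrigues(np.array(c['rvec']))[0],np.array(c['tvec']).ravel()
def wrist(o):
    c=get_calibration("wrist");K=np.array([[c['fx'],0,c['cx']],[0,c['fy'],c['cy']],[0,0,1]])
    T=np.eye(4);T[:3,:3]=Rn.from_euler('xyz',o['tcp_rot'],degrees=True).as_matrix();T[:3,3]=o['ee_pos']
    M=np.linalg.inv(T@np.array(c['tool_from_camera']));return K,M[:3,:3],M[:3,3]
def back(cam,uv,z):
    K,R,t=cam;uv=np.atleast_2d(uv).astype(float)
    d=(R.T@np.linalg.inv(K)@np.c_[uv,np.ones(len(uv))].T).T; o=-R.T@t
    return o+d*((z-o[2])/d[:,2])[:,None]
def proj(cam,P):
    K,R,t=cam;p=(K@(R@np.atleast_2d(P).T+t[:,None])).T;return p[:,:2]/p[:,2:]
E
```

```text
(no output)
```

View pics/z0.png

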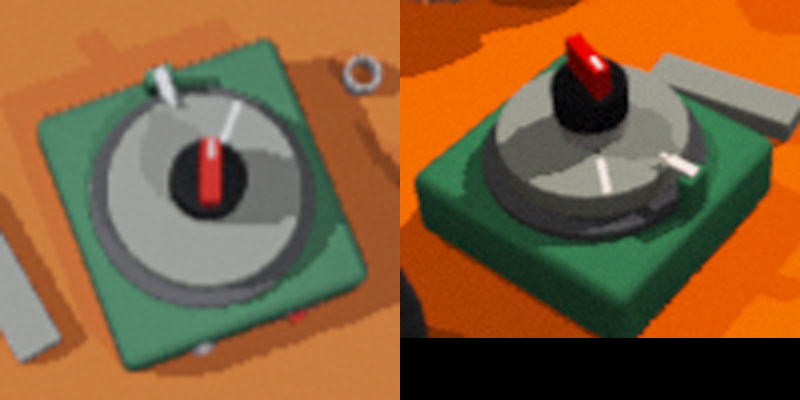

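The crop shows the housing corners at about (268,42), (40,122), (130,368) and (365,272). The stone is centred near (208,187), the bar runs (210,138) to (210,205), the stripe (238,103) to (224,140), and the pointer tip is at (172,105).

```bash
python3 - <<'E'
from h import *
c=fixed("top"); f=lambda p:np.array(p)/4+[225-.375,140-.375]
C=back(c,f([(268,42),(40,122),(130,368),(365,272)]),.092);print("corners",C,C.mean(0),np.linalg.norm(np.diff(C,axis=0),axis=1))
e=C[0]-C[3];e2=C[1]-C[2];print("x yaw",np.degrees(np.arctan2(e[1],e[0])),np.degrees(np.arctan2(e2[1],e2[0])))
S=back(c,f([(208,187),(108,187),(308,187),(208,87),(208,287)]),.136);print("stone",S)
B=back(c,f([(210,138),(210,205)]),.231);print("bar",B,B.mean(0))
d=B[0]-B[1];print("bar yaw",np.degrees(np.arctan2(d[1],d[0])),np.linalg.norm(d))
T=back(c,f([(238,103),(224,140)]),.136);d=T[0]-T[1];print("stripe",T,np.degrees(np.arctan2(d[1],d[0])))
P=back(c,f([(172,105)]),.145);g=S[0];print("ptr",P,np.degrees(np.arctan2(*(P[0]-g)[1::-1])),np.linalg.norm((P[0]-g)[:2]), "stripe from c",np.degrees(np.arctan2(*(T[0]-g)[1::-1])))
E
```

```text
corners [[ 0.6955 -0.1337  0.092 ]
 [ 0.6058  0.0941  0.092 ]
 [ 0.3626 -0.0017  0.092 ]
 [ 0.463  -0.2307  0.092 ]] [ 0.5317 -0.068   0.092 ] [0.2448 0.2614 0.2501]
x yaw 22.64307289222783 21.488817019416263
stone [[ 0.5351 -0.0723  0.136 ]
 [ 0.5325  0.0245  0.136 ]
 [ 0.5378 -0.1691  0.136 ]
 [ 0.6351 -0.0709  0.136 ]
 [ 0.4376 -0.0736  0.136 ]]
bar [[ 0.5617 -0.0675  0.231 ]
 [ 0.4991 -0.0683  0.231 ]] [ 0.5304 -0.0679  0.231 ]
bar yaw 0.767553625773466 0.06251889865064329
stripe [[ 0.6197 -0.1005  0.136 ]
 [ 0.5822 -0.0872  0.136 ]] -19.466637497639205
ptr [[ 0.6136 -0.0356  0.145 ]] 25.03565992895747 0.08665148325154617 stripe from c -18.43118898172707
```

Every size matches what was given: stone radius about 97 mm, bar 62 mm, housing 245–261 mm against 260 × 270 mm. The grinder is at about (0.532, -0.069) with yaw 22°. The knob's yaw is about 1° and the stripe's about -19°, so the stone stands at about -0.72 rad. I'll move above it now.

The rows are not in the units I measure in: shifts go in shares of 0.75 m and turns go in shares of 2 rad. I convert before sending: -60.2 cm / 75 = -0.8027, 39.8 cm / 75 = 0.5307, 0.26 rad / 2 = 0.13.

Emit:
servo_tool --pt "0 0 0.0533 0" --pt "0.08 -0.12 0.0933 0.05" --pt "0.5307 -0.8027 0.0933 0.13" --pt "0.5307 -0.8027 0.0933 0.13" --pt "0.5307 -0.8027 0.0933 0.13" --pt "0.5307 -0.8027 0.0933 0.13" --pt "0.5307 -0.8027 0.0933 0.13" --pt "0.5307 -0.8027 0.0933 0.13" --pt "0.5307 -0.8027 0.0933 0.13" --pt "0.5307 -0.8027 0.0933 0.13" --pt "0.5307 -0.8027 0.0933 0.13" --pt "0.5307 -0.8027 0.0933 0.13" --pt "0.5307 -0.8027 0.0933 0.13" --pt "0.5307 -0.8027 0.0933 0.13" --pt "0.5307 -0.8027 0.0933 0.13" --pt "0.5307 -0.8027 0.0933 0.13" --pt "0.5307 -0.8027 0.0933 0.13" --pt "0.5307 -0.8027 0.0933 0.13" --pt "0.5307 -0.8027 0.0933 0.13" --pt "0.5307 -0.8027 0.0933 0.13" --claw 0

```text
time: 1.77
ee_pos: [0.5327, -0.0716, 0.2995]
tcp_rot: [-180.0, -0.1, -179.3]
wrist_force: [-0.4, 0.2, -0.3]
opening: 0.0854
grasp_force: 0.0
```

Emit:
servo_tool --pt "0 0 0 0" --pt "0 0 0 0" --pt "0 0 0 0"

```text
time: 2.02
ee_pos: [0.5309, -0.0675, 0.3015]
tcp_rot: [180.0, 0.0, -179.1]
wrist_force: [-0.1, 0.7, -0.5]
opening: 0.0857
grasp_force: 0.0
```

```bash
python3 - <<'E'
from h import *
o=get_obs(); print(o['time'],o['ee_pos'],o['tcp_rot'],o['q'])
w=wrist(o); im=camera("wrist"); t=camera("top"); cv2.imwrite("pics/w1.png",im[:,:,::-1]); cv2.imwrite("pics/t1.png",t[:,:,::-1])
np.savez("w1.npz",K=w[0],R=w[1],t=w[2]); print(w)
print(proj(w,[[.531,-.068,.231],[.535,-.072,.136],[.612,-.036,.145]]))
E
```

```text
2.0167 [ 0.5309 -0.0675  0.3015] [ 179.9962    0.0094 -179.0681] [ -7.2509   5.171   18.2347 103.0549   0.0051  -8.1828]
(array([[269.9018,   0.    , 258.7906],
       [  0.    , 269.9018, 195.4541],
       [  0.    ,   0.    ,   1.    ]]), array([[-0.0161,  0.9999,  0.0002],
       [ 0.9622,  0.0154,  0.2721],
       [ 0.272 ,  0.0046, -0.9623]]), array([ 0.0754, -0.5639,  0.3023]))
[[257.4566 206.0602]
 [254.3634 184.157 ]
 [283.0378 247.8129]]
```

View pics/w1.png

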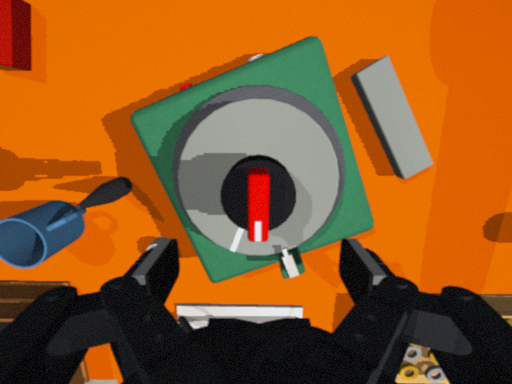

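The wrist view shows the bar from (259,169) to (259,241) with its dash end at the bottom. The stone's disc is centred near (259,175), the stripe is near (237,240) and the pointer tip near (285,252). I'll refine these by segmentation.

```bash
python3 - <<'E'
from h import *
d=np.load("w1.npz"); w=(d['K'],d['R'],d['t']); im=cv2.imread("pics/w1.png").astype(int)
print("cam",-w[1].T@w[2])
b,g,r=im[...,0],im[...,1],im[...,2]
m=((r>120)&(g<50)&(b<60)); m[:,:200]=0;m[:,320:]=0;m[:150]=0;m[260:]=0
ys,xs=np.nonzero(m); print("red rect",xs.min(),xs.max(),ys.min(),ys.max())
for y in range(164,246,8):
    q=xs[ys==y]
    if len(q): print(y,q.min(),q.max(),im[y,(q.min()+q.max())//2])
# stone: gray pixels, outer circle (top face light)
gray=(abs(r-g)<22)&(abs(g-b)<25)&(r>95); gray[:, :160]=0; gray[:,360:]=0; gray[:80]=0; gray[262:]=0
n,l,st,ce=cv2.connectedComponentsWithStats(gray.astype(np.uint8)); k=1+st[1:,4].argmax(); print(st[k])
for z in (.136,):
    c=cv2.findContours((l==k).astype(np.uint8),cv2.RETR_EXTERNAL,cv2.CHAIN_APPROX_NONE)[0][0][:,0]
    c=cv2.convexHull(c)[:,0]; P=back(w,c,z)[:,:2]
    (x,y),rad=cv2.minEnclosingCircle(P.astype(np.float32)); print("encl",x,y,rad)
    A=np.c_[2*P,np.ones(len(P))]; s=np.linalg.lstsq(A,(P**2).sum(1),rcond=None)[0]; print("fit",s[:2],np.sqrt(s[2]+s[0]**2+s[1]**2))
print(back(w,[(285,252),(237,250),(242,232)],.136),back(w,[(285,252)],.145))
E
```

```text
cam [ 0.4615 -0.0681  0.4443]
red rect 248 269 174 240
180 248 269 [  0  15 231]
188 248 269 [  0  12 232]
196 248 269 [  6  17 233]
204 248 268 [  0  10 233]
212 248 268 [  0   5 233]
220 248 268 [ 63  65 225]
228 248 268 [235 234 231]
236 249 266 [237 235 230]
[  178    87   166   175 16525]
encl 0.5354936122894287 -0.06409631669521332 0.10860263556241989
fit [ 0.5292 -0.0648] 0.0992366393116251
[[ 0.6223 -0.0323  0.136 ]
 [ 0.6205 -0.0929  0.136 ]
 [ 0.5959 -0.0866  0.136 ]] [[ 0.6176 -0.0334  0.145 ]]
```

The bar's centre is at about (0.532, -0.067), within 1 mm of the TCP, and the yaw is aligned. I'll descend and grip.

In the tool's units: -10.1 cm / 75 = -0.1347, -10 cm / 75 = -0.1333.

Emit:
servo_tool --pt "0.0007 0 -0.04 0" --pt "0.0007 0 -0.08 0" --pt "0.0007 0 -0.1067 0" --pt "0.0007 0 -0.12 0" --pt "0.0007 0 -0.128 0" --pt "0.0007 0 -0.1333 0" --pt "0.0007 0 -0.1347 0" --pt "0.0007 0 -0.1347 0" --pt "0.0007 0 -0.1347 0" --claw 0.3

```text
time: 2.87
ee_pos: [0.5322, -0.0684, 0.2014]
tcp_rot: [-180.0, 0.1, -179.1]
wrist_force: [-0.2, -0.1, 1.1]
opening: 0.0596
grasp_force: 0.0
```

Emit:
servo_tool --pt "0 0 0 0" --pt "0 0 0 0" --pt "0 0 0 0" --pt "0 0 0 0" --pt "0 0 0 0" --pt "0 0 0 0" --pt "0 0 0 0" --pt "0 0 0 0" --pt "0 0 0 0" --pt "0 0 0 0" --claw 1 --force 50

```text
time: 3.7
ee_pos: [0.5319, -0.0683, 0.2004]
tcp_rot: [180.0, 0.0, -179.1]
wrist_force: [0.4, 1.2, 2.2]
opening: 0.0172
grasp_force: 52.2
```

```bash
cat > s.py <<'E'
from h import *
o=get_obs(); print(o['time'],o['ee_pos'],o['tcp_rot'],'F',o['wrist_force'],'M',o['torque'],o['opening'],o['grasp_force'])
E
python3 s.py; python3 -c "
from h import *
cv2.imwrite('pics/w2.png',camera('wrist')[:,:,::-1])"
```

```text
3.7 [ 0.5319 -0.0683  0.2004] [ 179.9932    0.0191 -179.1268] F [0.4048 1.2374 2.2144] M [ 0.2294 -0.1466  0.0051] 0.017220250951301933 52.227548360824585
```

View pics/w2.png

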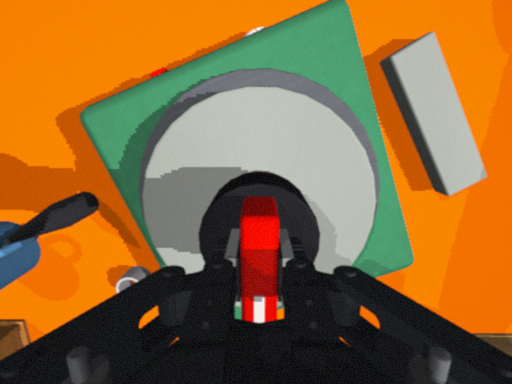

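The pads hold the bar centrally, opening 17 mm at 52 N. Now I'll ease down and feel for first touch.

In the tool's units: -0.2 cm / 75 = -0.0027, -0.1 cm / 75 = -0.0013.

Emit:
servo_tool --pt "0 0 -0.0013 0" --pt "0 0 -0.0027 0" --pt "0 0 -0.0027 0"

```text
time: 4.0
ee_pos: [0.5319, -0.0684, 0.198]
tcp_rot: [180.0, 0.0, -179.1]
wrist_force: [1.1, 1.5, 1.3]
opening: 0.0174
grasp_force: 52.1
```

In the tool's units: -0.1 cm / 75 = -0.0013, -0.05 cm / 75 = -0.0007.

Emit:
servo_tool --pt "0 0 -0.0007 0" --pt "0 0 -0.0013 0" --pt "0 0 -0.0013 0"

```text
time: 4.25
ee_pos: [0.5319, -0.0684, 0.1972]
tcp_rot: [180.0, 0.0, -179.1]
wrist_force: [2.1, 2.0, 1.9]
opening: 0.0174
grasp_force: 52.2
```

In the tool's units: -0.1 cm / 75 = -0.0013, -0.05 cm / 75 = -0.0007.

Emit:
servo_tool --pt "0 0 -0.0007 0" --pt "0 0 -0.0013 0" --pt "0 0 -0.0013 0"

```text
time: 4.5
ee_pos: [0.5319, -0.0683, 0.1962]
tcp_rot: [180.0, 0.0, -179.1]
wrist_force: [2.0, 1.5, 1.6]
opening: 0.0173
grasp_force: 52.2
```

In the tool's units: -0.1 cm / 75 = -0.0013, -0.05 cm / 75 = -0.0007.

Emit:
servo_tool --pt "0 0 -0.0007 0" --pt "0 0 -0.0013 0" --pt "0 0 -0.0013 0"

```text
time: 4.75
ee_pos: [0.5319, -0.0684, 0.1952]
tcp_rot: [180.0, 0.0, -179.1]
wrist_force: [1.3, 2.6, 1.7]
opening: 0.0173
grasp_force: 52.2
```

In the tool's units: -0.1 cm / 75 = -0.0013, -0.05 cm / 75 = -0.0007.

Emit:
servo_tool --pt "0 0 -0.0007 0" --pt "0 0 -0.0013 0" --pt "0 0 -0.0013 0"

```text
time: 5.0
ee_pos: [0.5318, -0.0684, 0.1942]
tcp_rot: [180.0, 0.0, -179.1]
wrist_force: [2.4, 3.0, 1.3]
opening: 0.0174
grasp_force: 52.2
```

In the tool's units: -0.1 cm / 75 = -0.0013, -0.05 cm / 75 = -0.0007.

Emit:
servo_tool --pt "0 0 -0.0007 0" --pt "0 0 -0.0013 0" --pt "0 0 -0.0013 0"

```text
time: 5.25
ee_pos: [0.5318, -0.0684, 0.1932]
tcp_rot: [180.0, 0.0, -179.1]
wrist_force: [3.4, 2.6, 2.0]
opening: 0.017
grasp_force: 52.2
```

In the tool's units: -0.1 cm / 75 = -0.0013, -0.05 cm / 75 = -0.0007.

Emit:
servo_tool --pt "0 0 -0.0007 0" --pt "0 0 -0.0013 0" --pt "0 0 -0.0013 0"

```text
time: 5.5
ee_pos: [0.5318, -0.0684, 0.1922]
tcp_rot: [180.0, 0.0, -179.1]
wrist_force: [4.4, 3.2, 2.4]
opening: 0.0171
grasp_force: 52.2
```

In the tool's units: -0.1 cm / 75 = -0.0013, -0.05 cm / 75 = -0.0007.

Emit:
servo_tool --pt "0 0 -0.0007 0" --pt "0 0 -0.0013 0" --pt "0 0 -0.0013 0"

```text
time: 5.75
ee_pos: [0.5318, -0.0684, 0.1912]
tcp_rot: [180.0, 0.0, -179.1]
wrist_force: [4.1, 2.9, 2.2]
opening: 0.0171
grasp_force: 52.2
```

```bash
python3 s.py
```

```text
5.75 [ 0.5318 -0.0684  0.1912] [ 179.9954    0.0019 -179.1314] F [4.1018 2.9155 2.1726] M [ 0.555  -0.6698  0.0188] 0.01711386831422652 52.19715356826782
```

Emit:
servo_tool --pt "0 0 -0.0007 0" --pt "0 0 -0.0013 0" --pt "0 0 -0.0013 0"

```text
time: 6.0
ee_pos: [0.5318, -0.0684, 0.1902]
tcp_rot: [180.0, -0.0, -179.1]
wrist_force: [3.5, 2.6, 1.2]
opening: 0.0168
grasp_force: 52.2
```

In the tool's units: -0.1 cm / 75 = -0.0013, -0.05 cm / 75 = -0.0007.

Emit:
servo_tool --pt "0 0 -0.0007 0" --pt "0 0 -0.0013 0" --pt "0 0 -0.0013 0"

```text
time: 6.25
ee_pos: [0.5318, -0.0683, 0.1892]
tcp_rot: [180.0, -0.0, -179.1]
wrist_force: [3.5, 2.6, 2.1]
opening: 0.0169
grasp_force: 52.2
```

In the tool's units: 0.15 rad / 2 = 0.075.

Emit:
servo_tool --pt "0 0 0 0.025" --pt "0 0 0 0.05" --pt "0 0 0 0.075" --pt "0 0 0 0.075"

```text
time: 6.58
ee_pos: [0.5318, -0.0687, 0.1892]
tcp_rot: [-180.0, -0.0, -170.4]
wrist_force: [3.2, 0.7, 1.9]
opening: 0.0171
grasp_force: 52.1
```

```bash
python3 s.py; python3 - <<'E'
from h import *
im=camera('scene')[:,:,::-1]; cv2.imwrite('pics/s3f.png',im)
a=cv2.imread("pics/scene0.png")[165:275,155:285]
z=lambda s:cv2.resize(s,(390,330),interpolation=cv2.INTER_CUBIC)
cv2.imwrite('pics/s3.png',np.hstack([z(a),z(im[165:275,155:285])]))
E
```

```text
6.5833 [ 0.5318 -0.0687  0.1892] [-179.9737   -0.0066 -170.4267] F [3.2488 0.6948 1.8596] M [ 0.1986 -0.7946 -0.0389] 0.01706026521099971 52.0980566740036
```

View pics/s3.png

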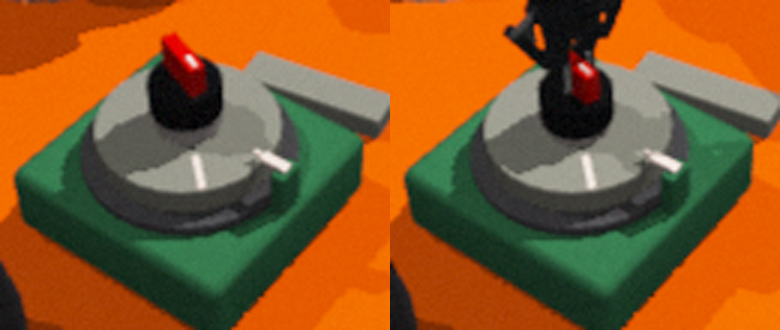

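The knob is down roughly 10 mm and the stone has not moved. I'll rock on in small steps and read the torque while it moves.

In the tool's units: 0.04 rad / 2 = 0.02.

Emit:
servo_tool --pt "0 0 0 0.02" --pt "0 0 0 0.04"

```text
time: 6.8
ee_pos: [0.5319, -0.0688, 0.1892]
tcp_rot: [-180.0, -0.0, -166.0]
wrist_force: [4.4, -0.7, 1.2]
opening: 0.0172
grasp_force: 52.1
```

```bash
python3 s.py
```

```text
6.8 [ 0.5319 -0.0688  0.1892] [-179.9587   -0.0049 -165.9959] F [ 4.365  -0.6641  1.1636] M [-0.0742 -0.8613 -0.1928] 0.017230316666502103 52.12485730648041
```

The torque rose to about 0.19 N m after 13° of turn, so the dogs appear to have dropped straight into mesh. I'll back off to relieve the flanks, then ease down gently.

In the tool's units: -0.08 rad / 2 = -0.04.

Emit:
servo_tool --pt "0 0 0 -0.02" --pt "0 0 0 -0.04" --pt "0 0 0 -0.04"

```text
time: 7.05
ee_pos: [0.5319, -0.0686, 0.1892]
tcp_rot: [-180.0, -0.0, -170.7]
wrist_force: [4.5, 0.2, 0.9]
opening: 0.0172
grasp_force: 52.1
```

In the tool's units: -0.1 cm / 75 = -0.0013, -0.05 cm / 75 = -0.0007.

Emit:
servo_tool --pt "0 0 -0.0007 0" --pt "0 0 -0.0013 0"

```text
time: 7.22
ee_pos: [0.5319, -0.0686, 0.1884]
tcp_rot: [-180.0, 0.0, -170.5]
wrist_force: [3.2, -0.4, 2.5]
opening: 0.0177
grasp_force: 52.2
```

```bash
python3 s.py
```

```text
7.2167 [ 0.5319 -0.0686  0.1884] [-179.9708    0.0115 -170.5213] F [ 3.1665 -0.3702  2.5082] M [-0.0511 -0.7333 -0.0929] 0.017656453101726085 52.18499779701233
```

In the tool's units: -0.1 cm / 75 = -0.0013, -0.05 cm / 75 = -0.0007.

Emit:
servo_tool --pt "0 0 -0.0007 0" --pt "0 0 -0.0013 0" --pt "0 0 -0.0013 0"

```text
time: 7.47
ee_pos: [0.5318, -0.0686, 0.1872]
tcp_rot: [-180.0, 0.0, -170.5]
wrist_force: [5.6, -1.4, 1.9]
opening: 0.0168
grasp_force: 52.2
```

In the tool's units: -0.06 cm / 75 = -0.0008, -0.03 cm / 75 = -0.0004.

Emit:
servo_tool --pt "0 0 -0.0004 0" --pt "0 0 -0.0008 0" --pt "0 0 -0.0008 0"

```text
time: 7.72
ee_pos: [0.5318, -0.0686, 0.1867]
tcp_rot: [-180.0, 0.0, -170.5]
wrist_force: [4.5, -1.6, 2.8]
opening: 0.0171
grasp_force: 52.2
```

```bash
python3 s.py
```

```text
7.7167 [ 0.5318 -0.0686  0.1867] [-179.979     0.0001 -170.5374] F [ 4.474  -1.6031  2.8311] M [-0.4249 -0.8859  0.0016] 0.017113556525752128 52.21610069274902
```

In the tool's units: -0.06 cm / 75 = -0.0008, -0.03 cm / 75 = -0.0004.

Emit:
servo_tool --pt "0 0 -0.0004 0" --pt "0 0 -0.0008 0" --pt "0 0 -0.0008 0"

```text
time: 7.97
ee_pos: [0.5318, -0.0686, 0.1861]
tcp_rot: [-180.0, 0.0, -170.5]
wrist_force: [5.2, -3.0, 2.1]
opening: 0.0174
grasp_force: 52.2
```

In the tool's units: -0.04 cm / 75 = -0.0005, -0.02 cm / 75 = -0.0003.

Emit:
servo_tool --pt "0 0 -0.0003 0" --pt "0 0 -0.0005 0" --pt "0 0 -0.0005 0"

```text
time: 8.22
ee_pos: [0.5318, -0.0686, 0.1856]
tcp_rot: [-180.0, -0.0, -170.5]
wrist_force: [4.6, -3.7, 2.1]
opening: 0.0175
grasp_force: 52.3
```

In the tool's units: -0.04 cm / 75 = -0.0005, -0.02 cm / 75 = -0.0003.

Emit:
servo_tool --pt "0 0 -0.0003 0" --pt "0 0 -0.0005 0" --pt "0 0 -0.0005 0"

```text
time: 8.47
ee_pos: [0.5318, -0.0685, 0.1853]
tcp_rot: [-180.0, 0.0, -170.5]
wrist_force: [4.2, -2.2, 2.1]
opening: 0.0174
grasp_force: 52.3
```

In the tool's units: -0.04 cm / 75 = -0.0005, -0.02 cm / 75 = -0.0003.

Emit:
servo_tool --pt "0 0 -0.0003 0" --pt "0 0 -0.0005 0" --pt "0 0 -0.0005 0"

```text
time: 8.72
ee_pos: [0.5319, -0.0685, 0.1848]
tcp_rot: [-180.0, 0.0, -170.5]
wrist_force: [4.5, -3.6, 2.5]
opening: 0.0173
grasp_force: 52.3
```

In the tool's units: -0.04 cm / 75 = -0.0005, -0.02 cm / 75 = -0.0003.

Emit:
servo_tool --pt "0 0 -0.0003 0" --pt "0 0 -0.0005 0" --pt "0 0 -0.0005 0"

```text
time: 8.97
ee_pos: [0.5318, -0.0685, 0.1847]
tcp_rot: [-180.0, 0.0, -170.5]
wrist_force: [3.8, -2.5, 5.2]
opening: 0.017
grasp_force: 52.5
```

In the tool's units: -0.04 cm / 75 = -0.0005, -0.02 cm / 75 = -0.0003.

Emit:
servo_tool --pt "0 0 -0.0003 0" --pt "0 0 -0.0005 0" --pt "0 0 -0.0005 0"

```text
time: 9.22
ee_pos: [0.5319, -0.0685, 0.1847]
tcp_rot: [-180.0, 0.0, -170.5]
wrist_force: [3.1, -2.5, 7.1]
opening: 0.017
grasp_force: 52.9
```

The stop was felt at TCP z 0.1847, 15.7 mm below the start, and that is deeper than the springs could go solid on unmeshed teeth. The knob is home, so I'll turn anticlockwise.

In the tool's units: 0.6 rad / 2 = 0.3.

Emit:
servo_tool --pt "0 0 0 0.02" --pt "0 0 0 0.04" --pt "0 0 0 0.06" --pt "0 0 0 0.08" --pt "0 0 0 0.1" --pt "0 0 0 0.12" --pt "0 0 0 0.14" --pt "0 0 0 0.16" --pt "0 0 0 0.18" --pt "0 0 0 0.2" --pt "0 0 0 0.22" --pt "0 0 0 0.24" --pt "0 0 0 0.26" --pt "0 0 0 0.28" --pt "0 0 0 0.3" --pt "0 0 0 0.3" --pt "0 0 0 0.3"

```text
time: 10.63
ee_pos: [0.5324, -0.0695, 0.1847]
tcp_rot: [-179.8, -0.0, -136.2]
wrist_force: [5.6, -8.5, 5.2]
opening: 0.017
grasp_force: 52.7
```

```bash
python3 s.py; python3 - <<'E'
from h import *
o=get_obs(); w=wrist(o); iw=camera('wrist')[:,:,::-1]; np.savez("w4.npz",K=w[0],R=w[1],t=w[2])
im=camera('scene')[:,:,::-1]; t=camera('top')[:,:,::-1]; cv2.imwrite('pics/s4f.png',im); cv2.imwrite('pics/w4f.png',iw)
z=lambda s:cv2.resize(s,(400,300),interpolation=cv2.INTER_CUBIC)
cv2.imwrite('pics/s4.png',np.hstack([z(im[180:255,170:270]),z(iw)]))
E
```

```text
10.6333 [ 0.5324 -0.0695  0.1847] [-179.8403   -0.0186 -136.1947] F [ 5.606  -8.5034  5.1593] M [-1.7004 -1.1034 -0.0222] 0.0169853761417255 52.6971173286438
```

View pics/s4.png

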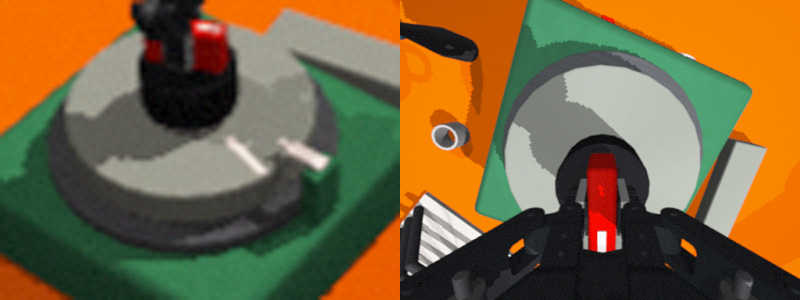

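The stone has come round with the knob. In the scene crop the stripe runs (228,139) to (265,173) and the pointer tip is near (279,142). I'll measure what's left.

```bash
cat > m.py <<'E'
from h import *
c=fixed("scene")
def ang(p,q): d=q-p; return np.arctan2(d[1],d[0])
def rep(ce,f,stripe,tip):
    T=back(c,f(stripe),.136)[:,:2]; P=back(c,f([tip]),.145)[0,:2]
    print("stripe",T,"line",ang(*T),"from c",[ang(ce,t) for t in T],[np.linalg.norm(t-ce) for t in T],"tip",P,ang(ce,P),np.linalg.norm(P-ce))
E
python3 - <<'E'
from m import *
f=lambda p:np.array(p)/4+[170-.375,180-.375]
rep(np.array([.532,-.068]),f,[(228,139),(265,173)],(279,142))
f=lambda p:np.array(p)/3+[155-.333,165-.333]
rep(np.array([.532,-.068]),f,[(195,155),(201,188)],(252,152))
E
```

```text
stripe [[ 0.5806 -0.0616]
 [ 0.6245 -0.0557]] line 0.13313856084659703 from c [np.float64(0.1313166361871828), np.float64(0.13218186044137295)] [np.float64(0.04902362066138987), np.float64(0.09335974679279173)] tip [ 0.6108 -0.0355] 0.39104385948606246 0.08520418523340365
stripe [[ 0.5767 -0.0829]
 [ 0.618  -0.0989]] line -0.37120378435036533 from c [np.float64(-0.32048276863390257), np.float64(-0.3450459481775993)] [np.float64(0.04713977596908177), np.float64(0.09137700927714279)] tip [ 0.6104 -0.0377] 0.36872817418158976 0.0840535798110725
```

About 0.25 rad remains; the tolerance is 0.118 rad.

In the tool's units: 0.25 rad / 2 = 0.125.

Emit:
servo_tool --pt "0 0 0 0.02" --pt "0 0 0 0.04" --pt "0 0 0 0.06" --pt "0 0 0 0.08" --pt "0 0 0 0.1" --pt "0 0 0 0.125" --pt "0 0 0 0.125" --pt "0 0 0 0.125" --pt "0 0 0 0.125"

```text
time: 11.53
ee_pos: [0.5327, -0.0698, 0.1847]
tcp_rot: [-179.8, -0.1, -121.9]
wrist_force: [6.8, -10.1, 4.8]
opening: 0.0172
grasp_force: 52.6
```

```bash
python3 s.py; python3 - <<'E'
from h import *
im=camera('scene')[:,:,::-1]; cv2.imwrite('pics/s5f.png',im)
cv2.imwrite('pics/s5.png',cv2.resize(im[180:255,170:270],(800,600),interpolation=cv2.INTER_CUBIC))
E
```

```text
11.5333 [ 0.5327 -0.0698  0.1847] [-179.8003   -0.063  -121.8923] F [  6.8085 -10.1221   4.8103] M [-1.927  -1.5108 -0.0202] 0.017157007277918697 52.57568836212158
```

View pics/s5.png

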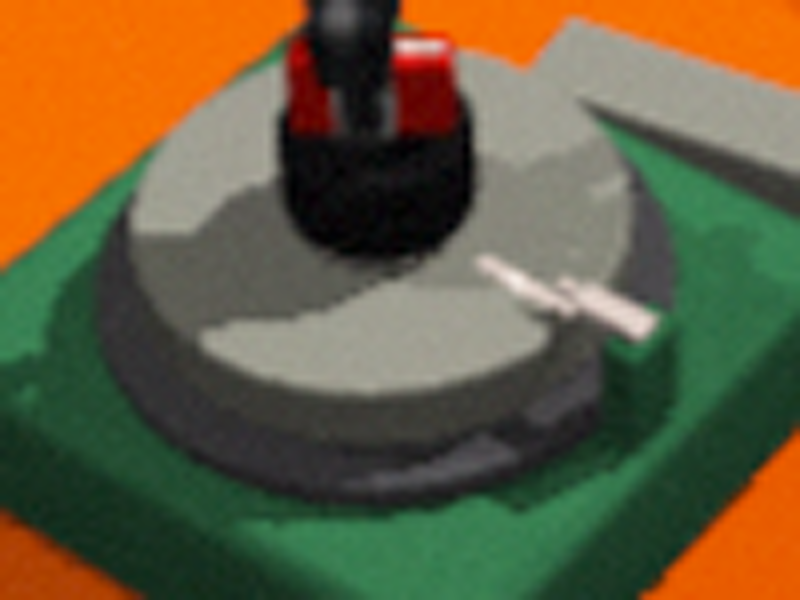

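The stripe now runs (480,260) to (568,308) and reaches the pointer tip at about (562,284).

```bash
python3 - <<'E'
from m import *
f=lambda p:np.array(p)/8+[170-.44,180-.44]
ce=np.array([.532,-.068])
rep(ce,f,[(480,260),(568,308)],(562,284))
# expected pixels in crop of the mark point for stone angle a
for a in (.33,.36,.39,.42): print(a,(proj(c,[[*(ce+r*np.array([np.cos(a),np.sin(a)])),.136] for r in (.05,.085,.095)])-[170-.44,180-.44])*8)
E
```

```text
stripe [[ 0.5769 -0.0495]
 [ 0.6153 -0.0344]] line 0.3749669126646401 from c [np.float64(0.3910890539212749), np.float64(0.383683898052593)] [np.float64(0.04855423805118419), np.float64(0.08979873798766233)] tip [ 0.6112 -0.0343] 0.4020622038390822 0.0860830906372571
0.33 [[477.821  266.3112]
 [549.7207 309.5822]
 [570.6341 322.1684]]
0.36 [[480.453  264.0336]
 [554.1657 305.6043]
 [575.592  317.6878]]
0.39 [[482.9877 261.7066]
 [558.4365 301.5445]
 [580.3523 313.1163]]
0.42 [[485.4229 259.3326]
 [562.5294 297.407 ]
 [584.9111 308.4588]]
```

The stripe is at 0.38 rad and the pointer at 0.385–0.40, so they agree to about 2 mm. I'll let go and rise.

Emit:
servo_tool --pt "0 0 0 0" --pt "0 0 0 0" --pt "0 0 0 0" --pt "0 0 0 0" --pt "0 0 0 0" --pt "0 0 0 0" --claw 0.3

```text
time: 12.08
ee_pos: [0.5316, -0.0682, 0.1839]
tcp_rot: [180.0, -0.0, -121.8]
wrist_force: [0.6, 1.1, -0.7]
opening: 0.0598
grasp_force: 0.0
```

Emit:
servo_tool --pt "0 0 0.0067 0" --pt "0 0 0.02 0" --pt "0 0 0.0467 0" --pt "0 0 0.0867 0" --pt "0 0 0.1333 0" --pt "0 0 0.16 0" --pt "0 0 0.16 0" --pt "0 0 0.16 0" --pt "0 0 0.16 0"

```text
time: 12.83
ee_pos: [0.5318, -0.0684, 0.304]
tcp_rot: [180.0, -0.0, -121.8]
wrist_force: [0.3, 1.0, -0.8]
opening: 0.0596
grasp_force: 0.0
```

```bash
python3 s.py; python3 - <<'E'
from h import *
im=camera('scene')[:,:,::-1]; iw=camera('wrist')[:,:,::-1]
cv2.imwrite('pics/s6f.png',im)
a=cv2.imread('pics/s5f.png')
z=lambda s:cv2.resize(s[180:255,170:270],(400,300),interpolation=cv2.INTER_CUBIC)
cv2.imwrite('pics/s6.png',np.vstack([np.hstack([z(a),z(im)]),np.hstack([cv2.resize(iw,(400,300)),cv2.resize(im,(400,300))])]))
E
```

```text
12.8333 [ 0.5318 -0.0684  0.304 ] [ 179.996    -0.0007 -121.8312] F [ 0.3349  0.9539 -0.8   ] M [ 0.0006  0.0258 -0.0229] 0.05957831045677285 0.0
```

View pics/s6.png

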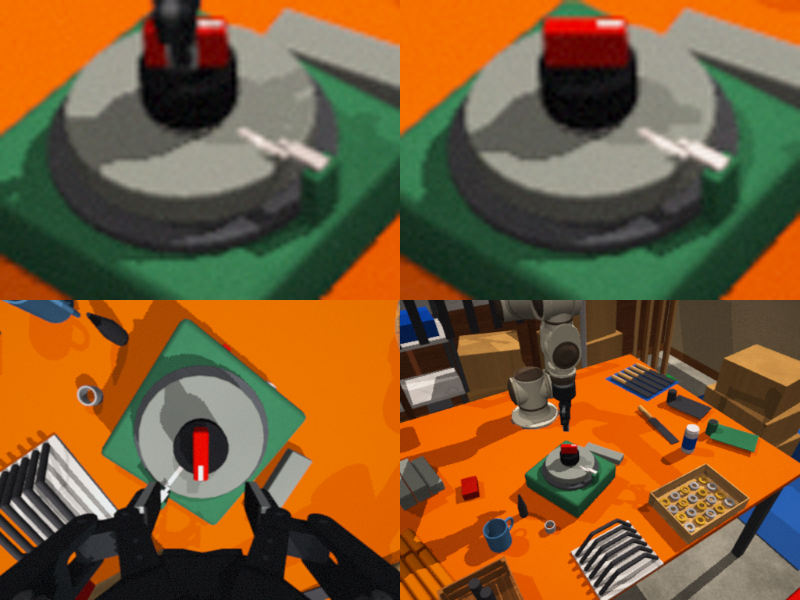

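The arm is clear. The knob's skirt is at the same height before and after release, the stripe still lines up with the pointer, and the bystanders are undisturbed. Handing in.

```bash
python3 -c "
from workcell import *
print(job_done())"
```

```text
the job is handed in; nothing more can be done
None
```

I handed the job in with the knob home in mesh, the stone's mark about 2 mm from the pointer by camera and the other goods undisturbed; no verdict came back.

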